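# Lock the junction box cover with a quarter-turn T-fastener

## Robot

A 7-joint arm with a two-finger parallel gripper is mounted at the origin on a cart in front of the work surface, level with it; the furniture and walls round the work are solid. World frame = base frame: x ahead of the robot, y to its left, z up, the work surface at z = 0. Lengths are in m, angles in rad, forces in N, time in s.
With the tool pointing down it reaches from about 0.425 to 0.875 m from the base axis. Payload 4.7 kg.
Tool frame: the origin (TCP) lies midway between the tips of the shut fingers; the grasp point (between the pads) lies 19 mm behind it (ctrl.grip_point_offset is the distance from the TCP to the grasp point, in m); z points along the fingers, y is the line along which they close (so a half turn about z gives the same grasp; the last joint's range is limited). The gripper opens to 87 mm and grips with 3 to 60 N. Pads are 19 mm wide; open, the fingers measure 117 mm over their backs; the gripper's body (75 mm by 190 mm) begins 51 mm behind the grasp point.
Start: joints at [1.284, 0.321, -0.07, 1.45, 0.023, 1.371, -0.057], TCP at [0.193, -0.621, 0.223] pointing down, gripper open.
Joint ranges: [-2.86, 2.86], [-0.3, 2.09], [-1.38, 1.24], [0.06, 2.45], [-1.56, 4.7], [0.09, 2.05], [-2.69, 2.69]. Speed limits (rad/s): [2.57, 2.57, 3.14, 3.14, 3.14, 3.14, 3.14].

## Interface

Orientations are given as a rotation vector (axis times angle).
In Python, from bench import ctrl gives the robot as it stands. The module is installed in compiled form; this text tells all that it offers.
- The arm moves only by the shell command python3 -m handwheel 'ROWS' [OPENING] [FORCE]. ROWS is JSON, a list of rows, each an object of numbers: "x", "y", "z": the shift along the tool's x, y, z in m; "wx", "wy", "wz": the turn, a rotation vector about the tool's x, y, z in degrees. A call has 1 to 10 rows; each row is the pose to reach, as a shift and turn from the pose commanded when the call began, along the tool's axes at that moment; what a row does not reach only later rows make up. A row lasts 1/12 s, in which the tool goes at most 41.7 mm and 7.16 degrees, less where a joint would pass 70% of its speed; a pose out of reach is approached as far as the arm can. A call with a gripper value outside its range is refused whole. OPENING is the finger opening in m, from 0 to 0.087, set as the call begins (- or left out, the last holds). The fingers move at their own pace and stop on an object; FORCE is the grip in N (left out, the last holds). Time passes only in rows, so rows that repeat a pose let the fingers close. It gives the time, the measured TCP pose, the force, the opening and the grip force at its end, in the units of the state.
- ctrl.get_state(): the state, without advancing time (a new reading comes with each control period).
- ctrl.get_image(name): name is "scene" or "top"; returns a dict with "image" (420x560x3 uint8, red, green, blue), "K" (3x3 intrinsics, pixels), "k1" (the pictures are not rectified: a ray, as slopes to the right and down, at radius r is drawn at 1 + k1 r^2 times it, then the intrinsics apply), "world_to_cam" (4x4, takes a point from world to camera coordinates). Camera axes: x right, y down, z forward; pixel columns grow to the right and rows downward; lengths in m; the calibration is good to about 2 mm. A picture is of the moment at which its call begins. There is no depth.
- ctrl.close_job(): hands the job in; it is judged then, once.
The state is a dict: "time": time; "joint_positions": joint angles; "qd": joint speeds; "joint_torque": joint torques, N m; "position": TCP position; "tool_rot": TCP orientation; "ft_force": force on the tool from outside, world axes, zero at the start; "torque": the same for the moment, N m; "grip_width": opening from 0.0 (shut) to 1.0 (fully open); "grip_force": force on a finger pad.
Only numpy, scipy, OpenCV 4.12 (cv2) and the standard library are available. Lean on these libraries where they do the work, as an engineer would, in place of code of your own. Each camera call takes 0.05 s, during which the arm holds its last target. There are 200 camera calls.

## Task

Lock the sloping cover of the junction box: take the T-fastener from its stand, pass its crossbar through the slot in the cover until the flange lies flat on the cover, then turn it a quarter turn (either way) so that the crossbar stands square across the slot behind the cover. Let go and leave it there, and do not disturb the spool, the brass insert or the multimeter standing by.

Things in the scene. Friction and masses are not known exactly. Their poses are not given: they have to be found in the camera images.
- fastener: Loose T-fastener, 80 g. Origin: centre of flange underside; z up its axis to the grip. Steel flange 44 mm across, z 0 to 4 mm. Flat black wing to pinch: 10 mm thick (x), 36 long (y), z 4 to 38. Below: shank 10 mm across, at its foot a round crossbar along y (parallel to the wing), 32 mm long, 10 thick, z -10 to -20. Starts upright in the stand, flange on the rim, any yaw; symmetric by half turn.
- cover: Aluminium cover, sloping face of the fixed grey junction box. Origin: middle of the slot's mouth on the outer face, 85 mm up. z: out of the face, 30 deg off vertical, leaning to the robot; x up the slope; y level, along the slot. Face 144 (x) by 184 (y), parts on it under 2 mm high. Slot 36 (y) by 14 (x), plate 6 mm thick, over 60 mm empty behind; seated, the crossbar is 4 mm clear of the plate.
- stand: The fixed grey plastic stand, a round collar 26 mm high on a 68 mm foot, rim 52 mm across, with an upright round hole of 38 mm that holds the fastener's crossbar. Origin: centre of its underside on the worktop.
- spool: Bystander: solder spool, 58 mm across, 36 mm high, standing. Origin: centre of its underside.
- insert: Bystander: brass cylinder, 30 mm across, 45 mm high, standing. Origin: centre of its underside.
- meter: Bystander: hand multimeter on its back, 144 x 80 x 42 mm (x, y, z). Origin: centre of its underside.
Mind the look-alikes: they are no part of the job. Several things have the shape of the fastener; the one meant has the colours described above.

How it is judged:
By the outcome, as a careful person would: the job done as asked, in the order asked, and still so for the second after the job is handed in, with the robot touching nothing.
It also fails if it takes over 45 s, if anything falls off the work surface, if the arm or the gripper's body presses on something with over 40 N, if the wrist force passes 120 N, or if a joint passes its speed limit or range.

## Working session

There is one attempt and no reset: what is moved stays moved. The work goes in short steps, Python scripts to look and compute and a shell command to move; the robot and the scene stay as the last step left them, time stands still between calls to the robot, and variables do not carry over. Pictures are saved under pics/ and viewed, at most 10 in all, crops included, and the job is handed in when it is done.

```bash
mkdir -p pics; cat > h.py <<'E'
import numpy as np,cv2
from bench import ctrl
from scipy.spatial.transform import Rotation as R
def grab(n,f):
    d=ctrl.get_image(n); cv2.imwrite(f,d["image"][:,:,::-1]); np.savez(f[:-4]+n,K=d["K"],k1=d["k1"],T=d["world_to_cam"],im=d["image"]); return d
E
python3 - <<'E'
from h import *
for n in("scene","top"):
    d=grab(n,f"pics/{n}0.png"); T=np.array(d["world_to_cam"]); print(n,np.array(d["K"]).round(1).tolist(),d["k1"],T.round(3).tolist(),(-T[:3,:3].T@T[:3,3]).round(3))
s=ctrl.get_state();print(s)
E
```

```text
scene [[444.2, 0.0, 282.0], [0.0, 444.2, 214.8], [0.0, 0.0, 1.0]] 0.041267568993904685 [[-0.91, -0.415, -0.004, 0.411], [-0.302, 0.669, -0.679, 0.287], [0.285, -0.616, -0.734, 0.863], [0.0, 0.0, 0.0, 1.0]] [0.215 0.51  0.83 ]
top [[461.2, 0.0, 276.3], [0.0, 461.2, 208.7], [0.0, 0.0, 1.0]] 0.04377624007890716 [[0.027, -1.0, 0.011, -0.128], [-0.996, -0.028, -0.079, 0.487], [0.079, -0.009, -0.997, 1.165], [0.0, 0.0, 0.0, 1.0]] [ 0.396 -0.104  1.201]
{'time': 0.1, 'joint_positions': array([ 1.28411713,  0.32172564, -0.07007284,  1.45155718,  0.02262128,
        1.37080853, -0.05688298]), 'qd': array([-0.00181619, -0.00166177, -0.00038252, -0.00231662, -0.00137995,
        0.00084415, -0.00168763]), 'joint_torque': array([ 2.73395553e-04, -4.92570591e+01, -4.05676877e-01, -3.13396776e+01,
       -6.42216322e-02,  3.95846169e-02,  6.07230345e-05]), 'position': array([ 0.19236266, -0.62036002,  0.2215838 ]), 'tool_rot': array([-3.10447159e+00, -4.70492425e-01,  5.86433573e-04]), 'ft_force': array([0.16386999, 0.99496736, 0.15873627]), 'torque': array([-0.02793841, -0.00217268, -0.00669781]), 'grip_force': 0.0, 'grip_width': 1.003864410079881}
```

View pics/scene0.png

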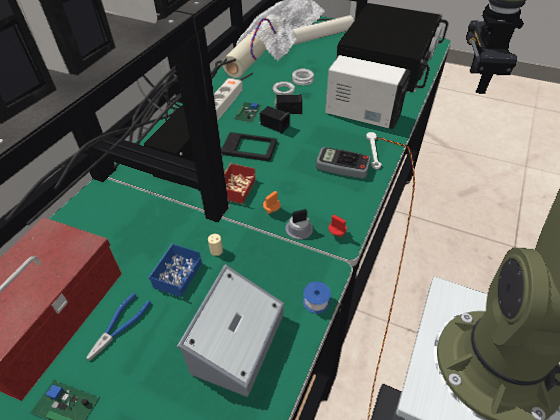

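View pics/top0.png

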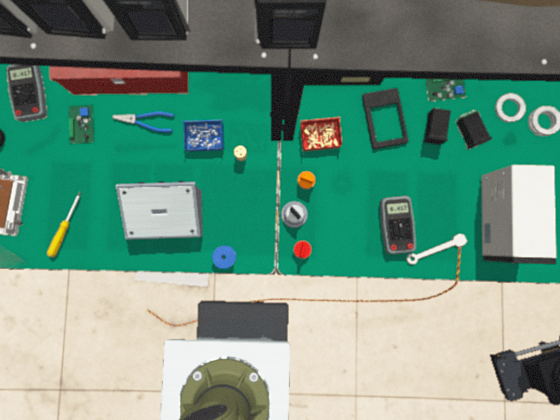

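The top view shows the black-winged fastener in its grey stand at about (294,214), with orange (306,180) and red (303,249) look-alikes beside it. The cover's slot is at about (159,212), the brass insert at (240,152) and the spool at (224,257). Next I'll enlarge crops of both views for sub-pixel values.

```bash
python3 - <<'E'
import cv2,numpy as np
t=cv2.imread("pics/top0.png");s=cv2.imread("pics/scene0.png")
r=lambda im,x,y,w,h,k:cv2.resize(im[y:y+h,x:x+w],None,fx=k,fy=k,interpolation=cv2.INTER_CUBIC)
a=r(t,110,175,100,75,4);b=r(t,269,189,50,50,6);c=r(s,175,262,115,135,3)[:300*1+105];d=r(s,275,195,50,50,6)
o=np.zeros((600,800,3),np.uint8)
o[:300,:400]=a;o[:300,420:720]=b
e=r(s,195,290,80,60,5);o[300:600,:400]=e;o[300:600,420:720]=d
cv2.imwrite("pics/crop.png",o)
E
```

```text
(no output)
```

View pics/crop.png

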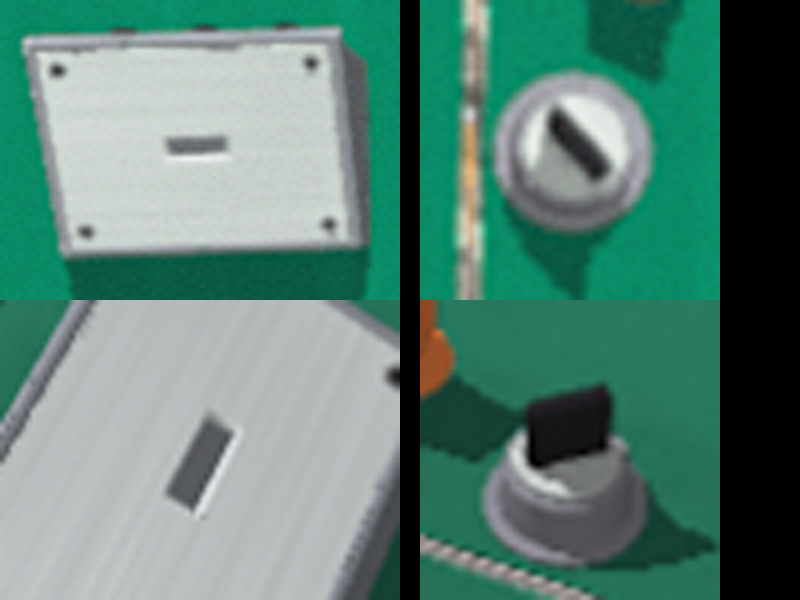

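Top crops: the slot centre is at about (158.9,211.6) and the cover screws are clear. The wing's top centre is at about (295.1,212.4), with the wing running diagonally. In the scene view the slot is at about (235.2,322.4) and the wing top at about (299,210).

```bash
cat >> h.py <<'E'
def cam(f):
    d=np.load(f); return d["K"],float(d["k1"]),d["T"]
def proj(c,P):
    K,k1,T=c; q=np.atleast_2d(P)@T[:3,:3].T+T[:3,3]; s=q[:,:2]/q[:,2:]; s=s*(1+k1*(s**2).sum(1,keepdims=True)); return s@K[:2,:2].T+K[:2,2]
def Rc(yaw): # cover frame: x up slope, y level, z outward; yaw 0 = z leaning to -x
    c,s=np.cos(np.pi/6),.5
    return R.from_euler('z',yaw).as_matrix()@np.array([[c,0,-s],[0,1,0],[s,0,c]])
E
python3 - <<'E'
from h import *
from scipy.optimize import least_squares
ct,cs=cam("pics/top0top.npz"),cam("pics/scene0scene.npz")
un=lambda p,x0,y0,k,ox=0,oy=0:np.array([[x0+(u-ox+.5)/k-.5,y0+(v-oy+.5)/k-.5] for u,v in p])
scr=un([(57,70),(311,63),(329,224),(86,232)],110,175,4)
slt=un([(197,148)],110,175,4); sls=un([(203,464)],195,290,5,0,300)
def f(p,full=False):
    x,y,z,yaw,a,b=p; M=Rc(yaw);o=np.array([x,y,.085])
    S=np.array([[a,b,0],[a,-b,0],[-a,-b,0],[-a,b,0]])@M.T+o
    o2=o
    return np.r_[(proj(ct,S)-scr).ravel(),(proj(ct,o2)-slt).ravel(),(proj(cs,o2)-sls).ravel()]
r=least_squares(f,[.45,.15,0,0,.055,.08]);print(r.x.round(4),r.fun.round(2))
wt=un([(556,104),(610,160),(600,182),(548,128)],269,189,6,420,0)
ws=un([(528,405),(605,385)],275,195,6,420,300)
def g(p):
    x,y,w=p;C=np.array([[-.005,.018,.064],[.005,.018,.064],[.005,-.018,.064],[-.005,-.018,.064]])
    C[:,:]=C@R.from_euler('z',w).as_matrix().T;C[:,:2]+=[x,y]
    a=proj(ct,C);return a
from itertools import permutations
def G(p):
    a=g(p); return np.concatenate([a[i]-wt[np.argmin(((wt-a[i])**2).sum(1))] for i in range(4)])
for w0 in (-.8,.8):
    r=least_squares(G,[.4,-.15,w0]);print(r.x.round(4),r.cost); x,y,w=r.x
    print(proj(cs,[x,y,.064]).round(1),proj(ct,[x,y,.064]).round(1),proj(ct,[x,y,.03]).round(1))
E
```

```text
[0.4694 0.1692 0.4881 0.0583 0.0541 0.0742] [ 0.11 -0.07  0.07 -0.12  0.15 -0.06  0.09 -0.14 -0.04  0.14  0.07  0.39]
[ 0.4761 -0.1595 -0.893 ] 6.100034578634875
[[300.4 212. ]] [[294.6 213.4]] [[293.9 214.3]]
[ 0.4674 -0.1717  1.1637] 63.36408457401681
[[305.8 209.7]] [[299.4 217.1]] [[298.6 217.9]]
```

```bash
python3 - <<'E'
from h import *
from scipy.optimize import least_squares
ct,cs=cam("pics/top0top.npz"),cam("pics/scene0scene.npz")
un=lambda p,x0,y0,k,ox=0,oy=0:np.array([[x0+(u-ox+.5)/k-.5,y0+(v-oy+.5)/k-.5] for u,v in p])
wt=un([(556,104),(548,128),(610,160),(600,182)],269,189,6,420,0)
ws=un([(528,405),(605,390),(535,468),(610,452)],275,195,6,420,300)
def g(p):
    x,y,w=p;M=R.from_euler('z',w).as_matrix().T;o=np.array([x,y,.026])
    C=np.array([[.005,.018,.038],[-.005,.018,.038],[.005,-.018,.038],[-.005,-.018,.038]])@M+o
    D=np.array([[-.005,-.018,.038],[-.005,.018,.038],[-.005,-.018,.004],[-.005,.018,.004]])@M+o
    return (proj(ct,C)-wt).ravel(),(proj(cs,D)-ws).ravel()
for h in (lambda p:g(p)[0],lambda p:g(p)[1],lambda p:np.r_[g(p)]):
    r=least_squares(lambda p:np.ravel(h(p)),[.47,-.16,-.8]);print(r.x.round(4),r.fun.round(1))
E
```

```text
[ 0.4784 -0.1605 -0.7441] [-0.1  0.1 -1.6 -1.   1.4  0.9  0.2  0.1]
[ 0.4752 -0.1573  2.2986] [-0.1  0.8  1.5 -0.  -1.5 -0.1  0.1 -0.7]
[ 0.4809 -0.1599  0.4414] [-3.9  6.6 -1.   6.3  0.4 -8.5  3.7 -8.5  7.8 -6.3 -4.4  7.3  6.3 -7.2
 -5.6  6.5]
```

```bash
cat >> h.py <<'E'
def go(p,M):
    s=ctrl.get_state();C=R.from_rotvec(s["tool_rot"]).as_matrix()
    print("shift mm",(C.T@(np.array(p)-s["position"])*1e3).round(1),"turn deg",np.degrees(R.from_matrix(C.T@M).as_rotvec()).round(2),"t",round(s["time"],2),"q",s["joint_positions"].round(2))
def Rt(z,y): # tool axes from z and y
    z=np.array(z)/np.linalg.norm(z);y=np.array(y)-np.dot(y,z)*z;y/=np.linalg.norm(y)
    return np.c_[np.cross(y,z),y,z]
E
python3 -c "
from h import *
a=np.radians(-45);go([.477,-.159,.15],Rt([0,0,-1],[np.cos(a),np.sin(a),0]))"
```

```text
shift mm [ 408.6 -356.2   72.1] turn deg [-1.000e-01 -2.000e-02 -2.776e+01] t 0.1 q [ 1.28  0.32 -0.07  1.45  0.02  1.37 -0.06]
```

```bash
python3 -m handwheel '[{"x":0.03,"y":-0.026,"wz":-5},{"x":0.06,"y":-0.052,"wz":-10},{"x":0.09,"y":-0.078,"wz":-15},{"x":0.12,"y":-0.104,"wz":-20},{"x":0.15,"y":-0.13,"wz":-25},{"x":0.18,"y":-0.156,"wz":-27.8},{"x":0.21,"y":-0.182,"wz":-27.8},{"x":0.24,"y":-0.208,"wz":-27.8},{"x":0.27,"y":-0.234,"wz":-27.8},{"x":0.3,"y":-0.26,"wz":-27.8}]' 0.045 10
python3 -c "
from h import *
a=np.radians(-45);go([.477,-.159,.15],Rt([0,0,-1],[np.cos(a),np.sin(a),0]))"
```

```text
shift mm [ 408.6 -356.2   72.1] turn deg [-1.000e-01 -2.000e-02 -2.776e+01] t 0.1 q [ 1.28  0.32 -0.07  1.45  0.02  1.37 -0.06]invalid input at $[0]: expected keys x, y, z, wx, wy, wz
```

All six keys are required in each row.

```bash
python3 -m handwheel '[{"x":0.03,"y":-0.026,"z":0,"wx":0,"wy":0,"wz":-5},{"x":0.06,"y":-0.052,"z":0,"wx":0,"wy":0,"wz":-10},{"x":0.09,"y":-0.078,"z":0,"wx":0,"wy":0,"wz":-15},{"x":0.12,"y":-0.104,"z":0,"wx":0,"wy":0,"wz":-20},{"x":0.15,"y":-0.13,"z":0,"wx":0,"wy":0,"wz":-25},{"x":0.18,"y":-0.156,"z":0,"wx":0,"wy":0,"wz":-27.8},{"x":0.21,"y":-0.182,"z":0,"wx":0,"wy":0,"wz":-27.8},{"x":0.24,"y":-0.208,"z":0,"wx":0,"wy":0,"wz":-27.8},{"x":0.27,"y":-0.234,"z":0,"wx":0,"wy":0,"wz":-27.8},{"x":0.3,"y":-0.26,"z":0,"wx":0,"wy":0,"wz":-27.8}]' 0.045 10
python3 -c "
from h import *
a=np.radians(-45);go([.477,-.159,.15],Rt([0,0,-1],[np.cos(a),np.sin(a),0]))"
```

```text
time: 0.93
position: [0.4024, -0.2817, 0.2223]
tool_rot: [2.902, 1.203, -0.001]
ft_force: [0.9, 0.1, 0.3]
grip_width: 0.523
grip_force: 0.0
shift mm [139.5 -34.   72.3] turn deg [-0.01  0.03  0.02] t 0.93 q [ 0.97 -0.   -0.41  1.82 -0.    1.32 -0.23]
```

```bash
python3 -m handwheel '[{"x":0.035,"y":-0.008,"z":0.01,"wx":0,"wy":0,"wz":0},{"x":0.07,"y":-0.017,"z":0.025,"wx":0,"wy":0,"wz":0},{"x":0.105,"y":-0.025,"z":0.045,"wx":0,"wy":0,"wz":0},{"x":0.139,"y":-0.034,"z":0.07,"wx":0,"wy":0,"wz":0},{"x":0.139,"y":-0.034,"z":0.072,"wx":0,"wy":0,"wz":0},{"x":0.139,"y":-0.034,"z":0.072,"wx":0,"wy":0,"wz":0}]'
python3 - <<'E'
from h import *
a=np.radians(-45);go([.477,-.159,.032],Rt([0,0,-1],[np.cos(a),np.sin(a),0]))
ds=grab("scene","pics/s1.png");dt=grab("top","pics/t1.png")
r=lambda im,x,y,w,h,k:cv2.resize(im[y:y+h,x:x+w,::-1],None,fx=k,fy=k,interpolation=cv2.INTER_CUBIC)
cv2.imwrite("pics/c1.png",np.hstack([r(ds["image"],250,130,100,120,4),r(dt["image"],244,154,100,120,4)]))
p=ctrl.get_state()["position"];print(p,proj(cam("pics/s1scene.npz"),p),proj(cam("pics/t1top.npz"),p))
E
```

```text
time: 1.43
position: [0.4755, -0.1583, 0.1485]
tool_rot: [-2.896, -1.21, 0.004]
ft_force: [-1.3, 0.3, 0.4]
grip_width: 0.518
grip_force: 0.0
shift mm [  0.7   2.1 116.5] turn deg [-0.25  0.06  0.34] t 1.43 q [ 0.8   0.09 -0.56  1.89  0.05  1.18 -0.55]
[ 0.47580468 -0.16207882  0.15047314] [[302.00432419 184.64061378]] [[297.61417328 210.97146501]]
```

View pics/c1.png

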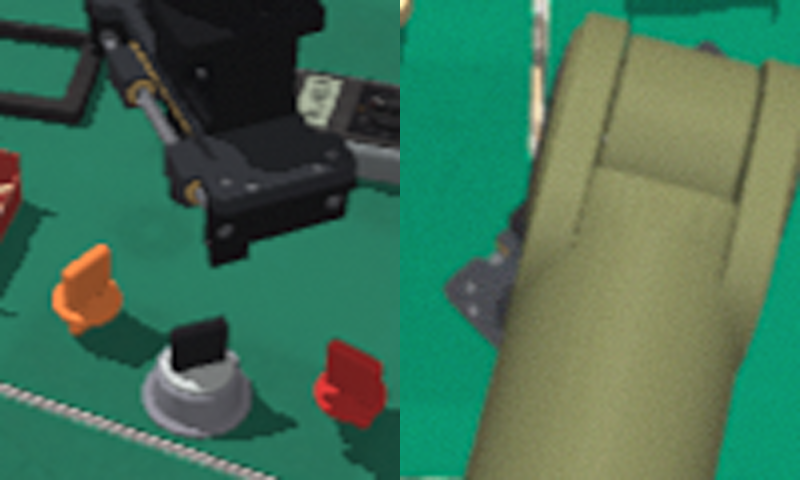

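The gripper hangs above the black fastener, which still stands in its stand at crop (200,345). The orange and red look-alikes are clear of the fingers, so I'm descending.

```bash
python3 -m handwheel '[{"x":0,"y":0,"z":0.03,"wx":0,"wy":0,"wz":0},{"x":0,"y":0,"z":0.06,"wx":0,"wy":0,"wz":0},{"x":0,"y":0,"z":0.085,"wx":0,"wy":0,"wz":0},{"x":0,"y":0,"z":0.1,"wx":0,"wy":0,"wz":0},{"x":0,"y":0,"z":0.1,"wx":0,"wy":0,"wz":0},{"x":0,"y":0,"z":0.1,"wx":0,"wy":0,"wz":0},{"x":0,"y":0,"z":0.1,"wx":0,"wy":0,"wz":0}]'
python3 - <<'E'
from h import *
a=np.radians(-45);go([.477,-.159,.034],Rt([0,0,-1],[np.cos(a),np.sin(a),0]))
E
```

```text
time: 2.12
position: [0.4772, -0.1628, 0.0522]
tool_rot: [2.901, 1.2, 0.003]
ft_force: [0.2, -0.5, -0.2]
grip_width: 0.52
grip_force: 0.0
shift mm [ 2.5 -2.8 18.2] turn deg [ 0.15 -0.04 -0.07] t 2.12 q [ 0.78  0.21 -0.55  1.98  0.13  0.98 -0.62]
```

```bash
python3 -m handwheel '[{"x":0.0025,"y":-0.0028,"z":0.008,"wx":0,"wy":0,"wz":0},{"x":0.0025,"y":-0.0028,"z":0.017,"wx":0,"wy":0,"wz":0},{"x":0.0025,"y":-0.0028,"z":0.017,"wx":0,"wy":0,"wz":0},{"x":0.0025,"y":-0.0028,"z":0.017,"wx":0,"wy":0,"wz":0}]'
python3 -m handwheel '[{"x":0,"y":0,"z":0,"wx":0,"wy":0,"wz":0},{"x":0,"y":0,"z":0,"wx":0,"wy":0,"wz":0},{"x":0,"y":0,"z":0,"wx":0,"wy":0,"wz":0},{"x":0,"y":0,"z":0,"wx":0,"wy":0,"wz":0},{"x":0,"y":0,"z":0,"wx":0,"wy":0,"wz":0},{"x":0,"y":0,"z":0,"wx":0,"wy":0,"wz":0},{"x":0,"y":0,"z":0,"wx":0,"wy":0,"wz":0},{"x":0,"y":0,"z":0,"wx":0,"wy":0,"wz":0}]' 0 25
python3 -c "
from h import *
print(ctrl.get_state())"
```

```text
time: 2.45
position: [0.4755, -0.1573, 0.0331]
tool_rot: [-2.901, -1.203, 0.001]
ft_force: [0.5, 0.5, 1.1]
grip_width: 0.517
grip_force: 0.0
time: 3.12
position: [0.4762, -0.1577, 0.0338]
tool_rot: [2.902, 1.203, 0.0]
ft_force: [0.0, -0.4, 1.5]
grip_width: 0.112
grip_force: 25.0
{'time': 3.1167, 'joint_positions': array([ 0.76647672,  0.23400449, -0.54486391,  2.00136965,  0.14928821,
        0.94394397, -0.63904836]), 'qd': array([-0.00153957,  0.00086875,  0.00050782,  0.00027383, -0.00183231,
       -0.00034743, -0.00061417]), 'joint_torque': array([-1.34203029e-01, -3.38925326e+01, -3.36117782e+00, -2.48129851e+01,
       -1.33928899e-01,  3.40675749e-02, -2.12293984e-03]), 'position': array([ 0.47623923, -0.15769785,  0.03380197]), 'tool_rot': array([2.90166940e+00, 1.20277488e+00, 3.79168007e-04]), 'ft_force': array([ 0.00602655, -0.36199914,  1.48495866]), 'torque': array([-0.10881533, -0.06917061, -0.00846102]), 'grip_force': 25.000105632352643, 'grip_width': 0.11205027821263792}
```

```bash
python3 -m handwheel '[{"x":0,"y":0,"z":-0.01,"wx":0,"wy":0,"wz":0},{"x":0,"y":0,"z":-0.03,"wx":0,"wy":0,"wz":0},{"x":0,"y":0,"z":-0.06,"wx":0,"wy":0,"wz":0},{"x":0,"y":0,"z":-0.095,"wx":0,"wy":0,"wz":0},{"x":0,"y":0,"z":-0.13,"wx":0,"wy":0,"wz":0},{"x":0,"y":0,"z":-0.16,"wx":0,"wy":0,"wz":0},{"x":0,"y":0,"z":-0.17,"wx":0,"wy":0,"wz":0}]'
python3 - <<'E'
from h import *
M=Rc(.058);o=np.array([.4694,.1692,.085])
T=Rt(-M[:,2],M[:,0]);print(T.round(3))
go(o+M@[0,0,.09],T)
go(o+M@[0,0,.09]+[0,-.15,.03],T)
E
```

```text
time: 3.7
position: [0.4782, -0.1578, 0.209]
tool_rot: [2.897, 1.201, 0.008]
ft_force: [1.3, 0.6, -0.6]
grip_width: 0.114
grip_force: 25.0
[[-0.058  0.865  0.499]
 [ 0.998  0.05   0.029]
 [ 0.     0.5   -0.866]]
shift mm [ 191.5 -267.6   44.6] turn deg [-27.74  12.67 -47.11] t 3.7 q [ 0.81  0.04 -0.56  1.81  0.02  1.29 -0.53]
shift mm [  85.4 -161.4   15.1] turn deg [-27.74  12.67 -47.11] t 3.7 q [ 0.81  0.04 -0.56  1.81  0.02  1.29 -0.53]
```

```bash
python3 -m handwheel '[{"x":0.019,"y":-0.027,"z":0.0,"wx":-2.8,"wy":1.3,"wz":-4.7},{"x":0.038,"y":-0.054,"z":0.0,"wx":-5.6,"wy":2.5,"wz":-9.4},{"x":0.057,"y":-0.08,"z":0.005,"wx":-8.3,"wy":3.8,"wz":-14.1},{"x":0.077,"y":-0.107,"z":0.01,"wx":-11.1,"wy":5.1,"wz":-18.8},{"x":0.096,"y":-0.134,"z":0.015,"wx":-13.9,"wy":6.3,"wz":-23.6},{"x":0.115,"y":-0.161,"z":0.02,"wx":-16.6,"wy":7.6,"wz":-28.3},{"x":0.134,"y":-0.187,"z":0.025,"wx":-19.4,"wy":8.9,"wz":-33},{"x":0.153,"y":-0.214,"z":0.03,"wx":-22.2,"wy":10.1,"wz":-37.7},{"x":0.172,"y":-0.241,"z":0.037,"wx":-25,"wy":11.4,"wz":-42.4},{"x":0.1915,"y":-0.2676,"z":0.0446,"wx":-27.74,"wy":12.67,"wz":-47.11}]'
python3 -m handwheel '[{"x":0,"y":0,"z":0,"wx":0,"wy":0,"wz":0},{"x":0,"y":0,"z":0,"wx":0,"wy":0,"wz":0},{"x":0,"y":0,"z":0,"wx":0,"wy":0,"wz":0},{"x":0,"y":0,"z":0,"wx":0,"wy":0,"wz":0}]'
python3 - <<'E'
from h import *
M=Rc(.058);o=np.array([.4694,.1692,.085]);T=Rt(-M[:,2],M[:,0]);go(o+M@[0,0,.09],T)
ds=grab("scene","pics/s2.png");dt=grab("top","pics/t2.png")
r=lambda im,x,y,w,h,k:cv2.resize(im[y:y+h,x:x+w,::-1],None,fx=k,fy=k,interpolation=cv2.INTER_CUBIC)
cv2.imwrite("pics/c2.png",np.hstack([r(ds["image"],180,240,100,120,4),r(dt["image"],110,154,100,120,4)]))
E
```

```text
time: 4.53
position: [0.4603, 0.0863, 0.1674]
tool_rot: [2.17, 1.841, 0.386]
ft_force: [0.8, -0.4, -0.5]
grip_width: 0.114
grip_force: 25.0
time: 4.87
position: [0.4598, 0.0853, 0.167]
tool_rot: [2.174, 1.84, 0.382]
ft_force: [0.2, -0.2, -0.8]
grip_width: 0.11
grip_force: 25.0
shift mm [ 74.4 -46.7 -11.9] turn deg [ -8.19   4.03 -11.98] t 4.87 q [-0.19 -0.3  -0.15  2.24  0.15  0.86 -0.59]
```

View pics/c2.png

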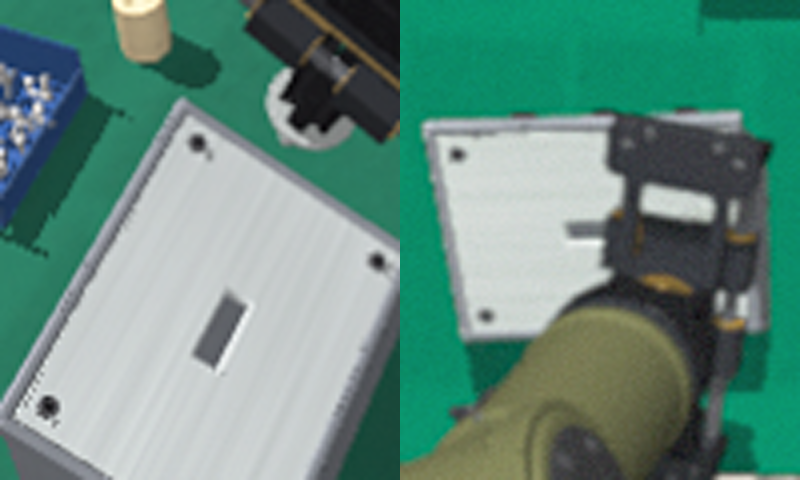

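The move stopped short with joint 2 at its limit: a 90 mm standoff leans the wrist too far back. The fastener is well held and upright in the jaws at crop (310,105), and the slot is at (220,330). I'll use a smaller standoff.

```bash
python3 - <<'E'
from h import *
M=Rc(.058);o=np.array([.4694,.1692,.085]);T=Rt(-M[:,2],M[:,0]);go(o+M@[0,0,.048],T)
E
python3 -m handwheel '[{"x":0.015,"y":-0.009,"z":0.004,"wx":-1.5,"wy":0.8,"wz":-2.4},{"x":0.03,"y":-0.018,"z":0.01,"wx":-3.2,"wy":1.6,"wz":-4.8},{"x":0.045,"y":-0.028,"z":0.018,"wx":-5,"wy":2.4,"wz":-7.2},{"x":0.06,"y":-0.037,"z":0.025,"wx":-6.5,"wy":3.2,"wz":-9.6},{"x":0.074,"y":-0.047,"z":0.03,"wx":-8.19,"wy":4.03,"wz":-12},{"x":0.074,"y":-0.047,"z":0.03,"wx":-8.19,"wy":4.03,"wz":-12},{"x":0.074,"y":-0.047,"z":0.03,"wx":-8.19,"wy":4.03,"wz":-12},{"x":0.074,"y":-0.047,"z":0.03,"wx":-8.19,"wy":4.03,"wz":-12}]'
python3 - <<'E'
from h import *
M=Rc(.058);o=np.array([.4694,.1692,.085]);T=Rt(-M[:,2],M[:,0]);go(o+M@[0,0,.048],T)
E
```

```text
shift mm [ 78.5 -41.7  29.5] turn deg [ -8.17   4.06 -12.07] t 4.97 q [-0.19 -0.3  -0.15  2.24  0.15  0.86 -0.59]
time: 5.63
position: [0.4451, 0.1679, 0.1212]
tool_rot: [1.877, 1.987, 0.529]
ft_force: [0.5, 0.7, -1.1]
grip_width: 0.115
grip_force: 25.0
shift mm [-0.1  3.  -4.5] turn deg [-0.11  0.13 -0.02] t 5.63 q [-0.43 -0.3  -0.17  2.39  0.37  0.63 -0.81]
```

```bash
python3 -m handwheel '[{"x":0,"y":0.003,"z":0.001,"wx":0,"wy":0,"wz":0},{"x":0,"y":0.003,"z":0.001,"wx":0,"wy":0,"wz":0},{"x":0,"y":0.003,"z":0.001,"wx":0,"wy":0,"wz":0}]'
python3 - <<'E'
from h import *
M=Rc(.058);o=np.array([.4694,.1692,.085]);T=Rt(-M[:,2],M[:,0]);go(o+M@[0,0,.042],T)
ds=grab("scene","pics/s3.png");c=cam("pics/s3scene.npz")
s=ctrl.get_state();p=s["position"];C=R.from_rotvec(s["tool_rot"]).as_matrix()
im=cv2.resize(ds["image"][270:370,175:305,::-1],None,fx=6,fy=6,interpolation=cv2.INTER_CUBIC)
# predicted fastener: axes: z=-tool z, y=tool x, x = tool y ; origin 8mm beyond TCP
def dr(P,col):
    for u in proj(c,P): cv2.circle(im,tuple(int(v) for v in ((u-[175,270]+.5)*6-.5)),2,col,-1)
O=p+.008*C[:,2]
th=np.linspace(0,6.28,40)
dr(np.array([O+.022*(np.cos(t)*C[:,0]+np.sin(t)*C[:,1]) for t in th]),(0,0,255))
dr(np.array([O+C@[a,b,.015] for a in(-.016,.016) for b in(-.005,.005)]),(0,255,255))
dr(np.array([o+M@[a,b,0] for a in(-.007,.007) for b in(-.018,.018)]),(255,0,0))
cv2.imwrite("pics/c3.png",im)
E
```

```text
time: 5.88
position: [0.4481, 0.1689, 0.1218]
tool_rot: [1.876, 1.989, 0.53]
ft_force: [0.8, -0.3, -1.4]
grip_width: 0.112
grip_force: 25.0
shift mm [-0.9  0.1  0.5] turn deg [-0.09  0.08  0.04] t 5.88 q [-0.43 -0.29 -0.17  2.38  0.37  0.63 -0.8 ]
```

View pics/c3.png

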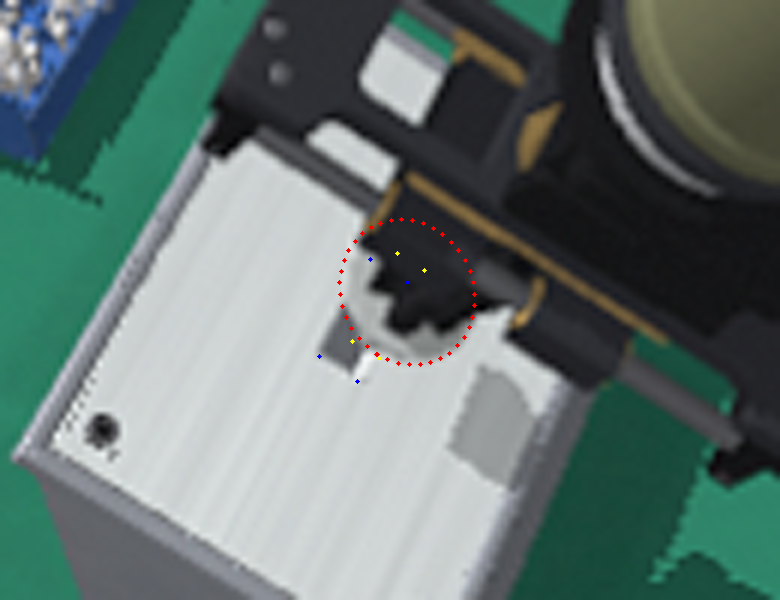

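The predicted flange (red) and slot corners (blue) match the picture to about 1 mm, with the slot's lower end at crop (335,365). I'm inserting gently.

```bash
python3 -m handwheel '[{"x":-0.001,"y":0,"z":0.004,"wx":0,"wy":0,"wz":0},{"x":-0.001,"y":0,"z":0.008,"wx":0,"wy":0,"wz":0},{"x":-0.001,"y":0,"z":0.011,"wx":0,"wy":0,"wz":0},{"x":-0.001,"y":0,"z":0.013,"wx":0,"wy":0,"wz":0},{"x":-0.001,"y":0,"z":0.015,"wx":0,"wy":0,"wz":0},{"x":-0.001,"y":0,"z":0.017,"wx":0,"wy":0,"wz":0},{"x":-0.001,"y":0,"z":0.019,"wx":0,"wy":0,"wz":0},{"x":-0.001,"y":0,"z":0.019,"wx":0,"wy":0,"wz":0}]'
python3 - <<'E'
from h import *
M=Rc(.058);o=np.array([.4694,.1692,.085]);T=Rt(-M[:,2],M[:,0]);go(o+M@[0,0,.008],T)
E
```

```text
time: 6.6
position: [0.4568, 0.1691, 0.1045]
tool_rot: [1.873, 1.991, 0.529]
ft_force: [-0.6, 0.4, -0.3]
grip_width: 0.113
grip_force: 25.0
shift mm [-0.6  1.2 15.1] turn deg [-0.12  0.04  0.19] t 6.6 q [-0.42 -0.24 -0.17  2.39  0.41  0.58 -0.83]
```

```bash
python3 -m handwheel '[{"x":0,"y":0.0005,"z":0.002,"wx":0,"wy":0,"wz":0},{"x":0,"y":0.0005,"z":0.004,"wx":0,"wy":0,"wz":0},{"x":0,"y":0.0005,"z":0.006,"wx":0,"wy":0,"wz":0},{"x":0,"y":0.0005,"z":0.008,"wx":0,"wy":0,"wz":0},{"x":0,"y":0.0005,"z":0.01,"wx":0,"wy":0,"wz":0},{"x":0,"y":0.0005,"z":0.012,"wx":0,"wy":0,"wz":0},{"x":0,"y":0.0005,"z":0.013,"wx":0,"wy":0,"wz":0},{"x":0,"y":0.0005,"z":0.013,"wx":0,"wy":0,"wz":0}]'
python3 - <<'E'
from h import *
M=Rc(.058);o=np.array([.4694,.1692,.085]);T=Rt(-M[:,2],M[:,0]);go(o+M@[0,0,.008],T);s=ctrl.get_state();print((M.T@s["ft_force"]).round(1),s["torque"].round(2))
E
```

```text
time: 7.27
position: [0.4635, 0.1693, 0.0933]
tool_rot: [1.874, 1.991, 0.528]
ft_force: [-0.3, 0.7, -0.6]
grip_width: 0.112
grip_force: 25.0
shift mm [-0.5  1.   2.1] turn deg [-0.15  0.05  0.18] t 7.27 q [-0.41 -0.21 -0.18  2.39  0.43  0.54 -0.85]
[-0.5  0.8 -0.4] [-0.05  0.59 -0.  ]
```

Going in freely. I'll advance in 1 mm steps until there is contact.

```bash
python3 -m handwheel '[{"x":0,"y":0.0005,"z":0.001,"wx":0,"wy":0,"wz":0},{"x":0,"y":0.0005,"z":0.002,"wx":0,"wy":0,"wz":0},{"x":0,"y":0.0005,"z":0.0025,"wx":0,"wy":0,"wz":0},{"x":0,"y":0.0005,"z":0.0025,"wx":0,"wy":0,"wz":0}]'
python3 - <<'E'
from h import *
M=Rc(.058);o=np.array([.4694,.1692,.085]);T=Rt(-M[:,2],M[:,0]);go(o+M@[0,0,.008],T);s=ctrl.get_state();print((M.T@s["ft_force"]).round(1),s["torque"].round(2))
E
```

```text
time: 7.6
position: [0.4651, 0.1694, 0.0915]
tool_rot: [1.874, 1.991, 0.529]
ft_force: [-0.1, 0.9, -0.6]
grip_width: 0.114
grip_force: 25.0
shift mm [-0.5  0.4 -0.2] turn deg [-0.14  0.05  0.18] t 7.6 q [-0.4  -0.2  -0.18  2.39  0.44  0.54 -0.86]
[-0.4  0.9 -0.5] [0.01 0.61 0.02]
```

```bash
python3 -m handwheel '[{"x":0,"y":0,"z":0.0007,"wx":0,"wy":0,"wz":0},{"x":0,"y":0,"z":0.0015,"wx":0,"wy":0,"wz":0},{"x":0,"y":0,"z":0.0015,"wx":0,"wy":0,"wz":0}]'
python3 - <<'E'
from h import *
M=Rc(.058);o=np.array([.4694,.1692,.085]);T=Rt(-M[:,2],M[:,0]);go(o+M@[0,0,.008],T);s=ctrl.get_state();print((M.T@s["ft_force"]).round(1),s["torque"].round(2))
E
```

```text
time: 7.85
position: [0.4654, 0.1695, 0.0912]
tool_rot: [1.873, 1.991, 0.527]
ft_force: [-15.6, -3.3, 14.7]
grip_width: 0.114
grip_force: 25.0
shift mm [-0.6  0.3 -0.6] turn deg [-0.14  0.11  0.19] t 7.85 q [-0.4  -0.2  -0.18  2.39  0.44  0.54 -0.86]
[-6.3 -2.4 20.6] [-0.56  1.63 -0.29]
```

Seated, with 20 N on the flange. I'll ease off to light contact and turn.

```bash
python3 -m handwheel '[{"x":0,"y":0,"z":-0.0009,"wx":0,"wy":0,"wz":0},{"x":0,"y":0,"z":-0.0009,"wx":0,"wy":0,"wz":5},{"x":0,"y":0,"z":-0.0009,"wx":0,"wy":0,"wz":11},{"x":0,"y":0,"z":-0.0009,"wx":0,"wy":0,"wz":15},{"x":0,"y":0,"z":-0.0009,"wx":0,"wy":0,"wz":15}]'
python3 - <<'E'
from h import *
M=Rc(.058);o=np.array([.4694,.1692,.085]);T=Rt(-M[:,2],-M[:,1]);go(o+M@[0,0,.008],T);T=Rt(-M[:,2],M[:,1]);go(o+M@[0,0,.008],T);s=ctrl.get_state();print((M.T@s["ft_force"]).round(1),s["torque"].round(2))
E
```

```text
time: 8.27
position: [0.4656, 0.1697, 0.0914]
tool_rot: [2.149, 1.753, 0.6]
ft_force: [-0.4, -0.5, 0.8]
grip_width: 0.115
grip_force: 25.0
shift mm [-0.7  0.2 -0.6] turn deg [-4.000e-02  1.000e-01  7.508e+01] t 8.27 q [-0.36 -0.2  -0.21  2.39  0.42  0.53 -1.11]
shift mm [-0.7  0.2 -0.6] turn deg [-1.0000e-01 -4.0000e-02 -1.0492e+02] t 8.27 q [-0.36 -0.2  -0.21  2.39  0.42  0.53 -1.11]
[ 0.1 -0.4  0.9] [ 0.01  0.58 -0.  ]
```

```bash
python3 -m handwheel '[{"x":0,"y":0,"z":0,"wx":0,"wy":0,"wz":6},{"x":0,"y":0,"z":0,"wx":0,"wy":0,"wz":12},{"x":0,"y":0,"z":0,"wx":0,"wy":0,"wz":18},{"x":0,"y":0,"z":0,"wx":0,"wy":0,"wz":24},{"x":0,"y":0,"z":0,"wx":0,"wy":0,"wz":30},{"x":0,"y":0,"z":0,"wx":0,"wy":0,"wz":36},{"x":0,"y":0,"z":0,"wx":0,"wy":0,"wz":36}]'
python3 - <<'E'
from h import *
M=Rc(.058);o=np.array([.4694,.1692,.085]);T=Rt(-M[:,2],-M[:,1]);go(o+M@[0,0,.008],T);s=ctrl.get_state();print((M.T@s["ft_force"]).round(1),s["torque"].round(2))
E
```

```text
time: 8.85
position: [0.4656, 0.1697, 0.0914]
tool_rot: [2.694, 1.047, 0.734]
ft_force: [-1.7, 0.3, 1.8]
grip_width: 0.117
grip_force: 25.0
shift mm [-0.4  0.6 -0.6] turn deg [-0.    0.1  39.15] t 8.85 q [-0.27 -0.2  -0.3   2.38  0.39  0.52 -1.7 ]
[-0.6  0.4  2.4] [0.11 0.68 0.05]
```

```bash
python3 -m handwheel '[{"x":0,"y":0,"z":0,"wx":0,"wy":0,"wz":6},{"x":0,"y":0,"z":0,"wx":0,"wy":0,"wz":12},{"x":0,"y":0,"z":0,"wx":0,"wy":0,"wz":18},{"x":0,"y":0,"z":0,"wx":0,"wy":0,"wz":24},{"x":0,"y":0,"z":0,"wx":0,"wy":0,"wz":30},{"x":0,"y":0,"z":0,"wx":0,"wy":0,"wz":35},{"x":0,"y":0,"z":0,"wx":0,"wy":0,"wz":39.2},{"x":0,"y":0,"z":0,"wx":0,"wy":0,"wz":39.2},{"x":0,"y":0,"z":0,"wx":0,"wy":0,"wz":39.2}]'
python3 - <<'E'
from h import *
M=Rc(.058);o=np.array([.4694,.1692,.085]);T=Rt(-M[:,2],-M[:,1]);go(o+M@[0,0,.008],T);s=ctrl.get_state();print((M.T@s["ft_force"]).round(1),s["torque"].round(2))
E
```

```text
time: 9.6
position: [0.4656, 0.1697, 0.0914]
tool_rot: [-3.021, -0.094, -0.807]
ft_force: [-2.5, 0.6, 1.2]
grip_width: 0.112
grip_force: 25.0
shift mm [ 0.1  0.7 -0.6] turn deg [0.03 0.1  0.26] t 9.6 q [-0.15 -0.2  -0.41  2.38  0.35  0.51 -2.34]
[-1.5  0.7  2.3] [0.15 0.75 0.08]
```

Turned by 90° and flange in contact. A light press, then release.

```bash
python3 -m handwheel '[{"x":0,"y":0,"z":0.0006,"wx":0,"wy":0,"wz":0},{"x":0,"y":0,"z":0.0006,"wx":0,"wy":0,"wz":0},{"x":0,"y":0,"z":0.0003,"wx":0,"wy":0,"wz":0}]'
python3 -m handwheel '[{"x":0,"y":0,"z":0,"wx":0,"wy":0,"wz":0},{"x":0,"y":0,"z":0,"wx":0,"wy":0,"wz":0},{"x":0,"y":0,"z":0,"wx":0,"wy":0,"wz":0},{"x":0,"y":0,"z":0,"wx":0,"wy":0,"wz":0},{"x":0,"y":0,"z":0,"wx":0,"wy":0,"wz":0},{"x":0,"y":0,"z":0,"wx":0,"wy":0,"wz":0}]' 0.045
python3 -m handwheel '[{"x":0,"y":0,"z":-0.008,"wx":0,"wy":0,"wz":0},{"x":0,"y":0,"z":-0.016,"wx":0,"wy":0,"wz":0},{"x":0,"y":0,"z":-0.024,"wx":0,"wy":0,"wz":0},{"x":0,"y":0,"z":-0.032,"wx":0,"wy":0,"wz":0},{"x":0,"y":0,"z":-0.038,"wx":0,"wy":0,"wz":0},{"x":0,"y":0,"z":-0.038,"wx":0,"wy":0,"wz":0}]'
python3 - <<'E'
from h import *
s=ctrl.get_state();C=R.from_rotvec(s["tool_rot"]).as_matrix();print("up 150,x -0 in tool mm",(C.T@[.0,-.12,.1]*1e3).round(),s["joint_positions"].round(2))
ds=grab("scene","pics/s4.png");cv2.imwrite("pics/c4.png",cv2.resize(ds["image"][240:370,160:320,::-1],None,fx=4.5,fy=4.5,interpolation=cv2.INTER_CUBIC))
E
```

```text
time: 9.85
position: [0.4656, 0.1697, 0.0914]
tool_rot: [-3.021, -0.093, -0.807]
ft_force: [-1.9, -0.3, 2.3]
grip_width: 0.109
grip_force: 25.0
time: 10.35
position: [0.4656, 0.1694, 0.0907]
tool_rot: [-3.021, -0.087, -0.805]
ft_force: [-0.4, -0.3, 0.0]
grip_width: 0.467
grip_force: 0.0
time: 10.85
position: [0.4468, 0.168, 0.1244]
tool_rot: [-3.021, -0.085, -0.805]
ft_force: [0.5, 0.2, 0.2]
grip_width: 0.522
grip_force: 0.0
up 150,x -0 in tool mm [ 44. 120. -90.] [-0.39 -0.3  -0.2   2.38  0.35  0.63 -2.35]
```

View pics/c4.png

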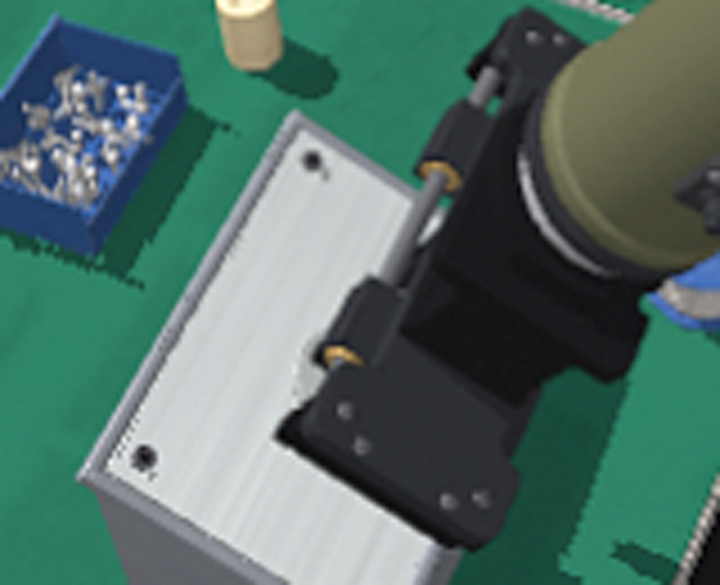

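The gripper has backed off. The flange's edge shows beneath the jaws at crop (310,370), and the spool at (690,300) and the insert at (250,30) are untouched. I'm rising clear for a check.

```bash
python3 -m handwheel '[{"x":0.01,"y":0,"z":-0.017,"wx":0,"wy":0,"wz":0},{"x":0.02,"y":0,"z":-0.035,"wx":0,"wy":-3,"wz":0},{"x":0.033,"y":0,"z":-0.056,"wx":0,"wy":-8,"wz":0},{"x":0.045,"y":0.015,"z":-0.078,"wx":0,"wy":-14,"wz":0},{"x":0.058,"y":0.04,"z":-0.1,"wx":0,"wy":-20,"wz":0},{"x":0.065,"y":0.07,"z":-0.11,"wx":0,"wy":-26,"wz":0},{"x":0.065,"y":0.1,"z":-0.11,"wx":0,"wy":-30,"wz":0},{"x":0.065,"y":0.13,"z":-0.11,"wx":0,"wy":-30,"wz":0},{"x":0.065,"y":0.16,"z":-0.11,"wx":0,"wy":-30,"wz":0},{"x":0.065,"y":0.19,"z":-0.11,"wx":0,"wy":-30,"wz":0}]'
python3 -m handwheel '[{"x":0,"y":0.035,"z":0,"wx":0,"wy":0,"wz":0},{"x":0,"y":0.07,"z":0,"wx":0,"wy":0,"wz":0},{"x":0,"y":0.07,"z":0,"wx":0,"wy":0,"wz":0}]'
python3 - <<'E'
from h import *
ds=grab("scene","pics/s5.png");dt=grab("top","pics/t5.png");c=cam("pics/s5scene.npz")
r=lambda im,x,y,w,h,k:cv2.resize(im[y:y+h,x:x+w,::-1],None,fx=k,fy=k,interpolation=cv2.INTER_CUBIC)
cv2.imwrite("pics/c5.png",np.hstack([r(ds["image"],175,230,160,180,2.5),r(dt["image"],119,170,80,90,5)]))
E
```

```text
time: 11.73
position: [0.4592, -0.0221, 0.2524]
tool_rot: [-3.139, -0.092, 0.002]
ft_force: [0.5, 0.5, -0.2]
grip_width: 0.519
grip_force: 0.0
time: 11.98
position: [0.4625, -0.0986, 0.2529]
tool_rot: [3.138, 0.075, -0.0]
ft_force: [-0.6, -0.7, 0.0]
grip_width: 0.516
grip_force: 0.0
```

View pics/c5.png

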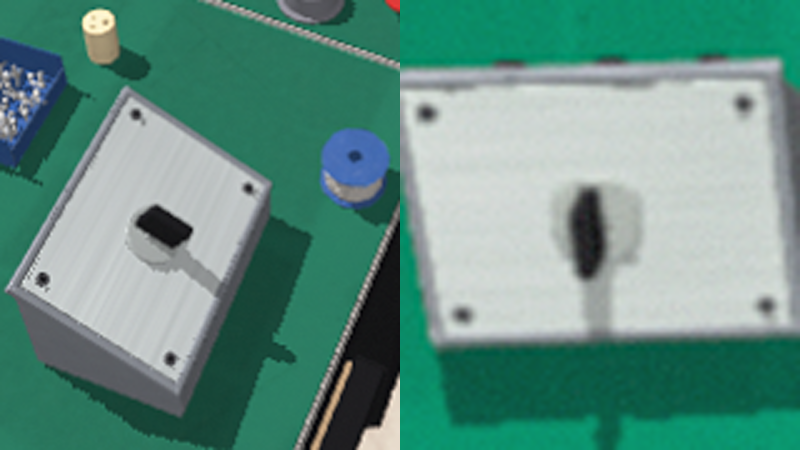

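The fastener sits on the cover with its wing up and down the slope: top crop (588,232), scene crop (165,227). The spool and insert are untouched. One overlay check of seating and angle.

```bash
python3 - <<'E'
from h import *
M=Rc(.058);o=np.array([.4694,.1692,.085]);out=[]
th=np.linspace(0,6.28,50)
fl=np.array([o+M@[.022*np.cos(t),.022*np.sin(t),.004] for t in th])
wg=np.array([o+M@[a*.018,b*.005,z] for a in(-1,1) for b in(-1,1) for z in(.004,.038)])
for f,n,x,y in(("s5","scene",200,290),("t5","top",134,188)):
    c=cam(f"pics/{f}{n}.npz");im=cv2.resize(np.load(f"pics/{f}{n}.npz")["im"][y:y+55,x:x+50,::-1],None,fx=8,fy=8,interpolation=cv2.INTER_CUBIC)
    for P,col in((fl,(0,0,255)),(wg,(0,255,255))):
        for u in proj(c,P): cv2.circle(im,tuple(int(v) for v in (u-[x,y]+.5)*8-.5),2,col,-1)
    out.append(im)
cv2.imwrite("pics/c6.png",np.hstack(out))
E
```

```text
(no output)
```

View pics/c6.png

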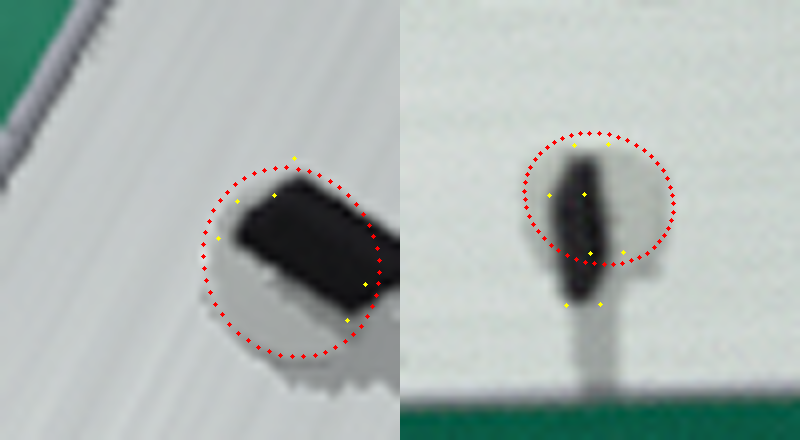

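The overlay agrees to 1–2 mm: the wing is square to the slot, and the flange lies flat, having slid down the slope by the slot's own play. Handing in.

```bash
python3 -c "
from bench import ctrl
print(ctrl.close_job())"
```

```text
the job is handed in; nothing more can be done
None
```

The T-fastener is through the slot with its flange flat on the cover, turned a quarter turn and released. The spool and insert stand as before in the last pictures, the arm never went near the multimeter, and I handed the job in at about 12 s with no verdict returned.

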